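# Weigh the basket of eggs at the food stall

## Robot

A 6-joint arm with a two-finger parallel gripper is mounted at the origin on the work surface. World frame = base frame: x ahead of the robot, y to its left, z up, the work surface at z = 0. Lengths are in m, angles in degrees, forces in N, time in s.
With the tool pointing down it reaches from about 0.2 to 0.875 m from the base axis. Payload 3.4 kg.
Tool frame: the origin (TCP) lies at the very end of the fingers, on their centre line; the grasp point (between the pads) lies 19 mm behind it; z points along the fingers, y is the line along which they close (so a half turn about z gives the same grasp; the last joint's range is limited). The gripper opens to 94 mm and grips with 3 to 60 N. Pads are 16 mm wide; open, the fingers measure 119 mm over their backs; the gripper's body (75 mm by 177 mm) begins 78 mm behind the grasp point.
Start: joints at [69.385, 15.808, 86.224, -0, 77.962, -6.933], TCP at [0.136, 0.559, 0.205] pointing down, gripper open.
Joint ranges: [-165.64, 165.64], [-43.16, 119.46], [12.63, 154.43], [-67.54, 247.53], [6.08, 155.33], [-154.97, 154.97]. Speed limits (degrees/s): [147.25, 147.25, 180, 180, 180, 180].

## Interface

Orientations are given as a 3x3 rotation matrix whose columns are the frame's x, y, z axes.
In Python, from rig import get_state, viewer, ctrl gives the robot as it stands.
- The arm moves only by the tool drive_tool, never from a script. Its argument "deltas" is a list of rows, each an object of numbers: "dx", "dy", "dz": the shift along the tool's x, y, z in cm; "ax", "ay", "az": the turn, a rotation vector about the tool's x, y, z in rad. A call has 1 to 10 rows; each row is the pose to reach, as a shift and turn from the pose commanded when the call began, along the tool's axes at that moment; what a row does not reach only later rows make up. A row lasts 1/12 s, in which the tool goes at most 41.7 mm and 7.16 degrees, less where a joint would pass 70% of its speed; a pose out of reach is approached as far as the arm can. A call with a gripper value outside its range is refused whole. "fingers" is the opening, from 0 (shut) to 1 (fully open), set as the call begins (left out, the last holds). The fingers move at their own pace and stop on an object; the grip force is fixed at half the most. Time passes only in rows, so rows that repeat a pose let the fingers close. It gives the time, the measured TCP pose, the force, the opening and the grip force at its end, in the units of the state.
- get_state(): the state, without advancing time (a new reading comes with each control period).
- viewer.grab_frame(name): name is "scene" or "top"; returns a dict with "color" (400x640x3 uint8, red, green, blue), "depth" (400x640 float32, m along the optical axis (not along the pixel's ray), 0 where there is no reading), "mtx" (3x3 intrinsics, pixels), "distortion" ([k1, k2, p1, p2, k3] as OpenCV has them; the pictures are not rectified), "rvec" (rotation vector, rad) and "tvec" (3), from world to camera coordinates, as OpenCV has them. Camera axes: x right, y down, z forward; pixel columns grow to the right and rows downward; lengths in m; the calibration is good to about 2 mm. A picture is of the moment at which its call begins.
- ctrl.finish_job(): hands the job in; it is judged then, once.
The state is a dict: "time_s": time; "joint_positions": joint angles; "joint_velocities": joint speeds; "joint_efforts": joint torques, N m; "tcp_pos": TCP position; "tcp_rot": TCP orientation; "ft_force": force on the tool from outside, world axes, zero at the start; "torque": the same for the moment, N m; "width": finger opening in m; "gripper_force": force on a finger pad.
Only numpy, scipy, OpenCV 4.12 (cv2) and the standard library are available. Lean on these libraries where they do the work, as an engineer would, in place of code of your own. Each camera call takes 0.05 s, during which the arm holds its last target. There are 200 camera calls.

## Task

Weigh the eggs: pick up the red basket of eggs by its handle and hang it by the handle bar on the two hooks of the green spring scale. Let the weight onto the hooks slowly rather than dropping it, let go once the pointer has settled, and leave the basket hanging still and level from the hooks. Leave the green basket of limes where it stands.

Things in the scene. Friction and masses are not known exactly. Their poses are not given: they have to be found in the camera images.
- red_basket_handle (a point): Middle of the handle bar (8 mm round, along y) of the loose red basket of eggs; pinch the red grip there, 14 mm in x, 36 in y, 22 high, across x from above. z up. Rigid steel arch: posts at y +-67 mm; underside of basket 150 mm below, rim 100 below, eggs 90 below. Basket 100 mm in x, 130 in y, 0.4 to 0.65 kg, balanced under the bar. The bare bar beside the grip goes in the hooks.
- green_basket_handle (a point): The same point on the green basket of limes: same sizes, handle and axes, green grip. To be left standing where it is.
- hook_seat (a point): Where the middle of the handle bar rests, bar along y, in the green scale's twin hooks; 235 mm up when empty, sinks with them. Prongs 8 mm thick at y +-42 mm point to -x; 34 mm wide valleys open upward; upturned tips 22 mm out at -x, 16 mm higher. Prongs go through the handle arch above the eggs: come in from -x with bar above tips, then down. Column (270 mm high) 112 mm away at +x. z up.
- scale_hook (a joint): Travel of the scale's hooks down against their damped spring, m: 0 empty, 0.06 at the stop; about 200 N/m, so the red basket draws it to about 0.018 to 0.032. Turns the red pointer of the white dial on the column's side clockwise from lower left.
Mind the look-alikes: they are no part of the job. Leave any black or blue look-alike of the part that bears red_basket_handle alone.

How it is judged (in metres and radians):
On the way:
1. the red basket is lifted off the table (height (world z) of red_basket_handle above 0.2 m), for 0.2 s.
At the end, for the whole second after the job is handed in: Red basket at rest, within 10 deg of level, its handle bar in both hooks (centre within 25 mm of the hook seat horizontally, 15 mm along the prongs, -10 to +15 mm in height); hooks drawn down 14 to 45 mm and still; green basket within 40 mm of its start (horizontal distance between red_basket_handle and hook_seat below 0.025 m and x of red_basket_handle in the frame of hook_seat between -0.015 and 0.015 m and z of red_basket_handle in the frame of hook_seat between -0.01 and 0.015 m and value of joint scale_hook between 0.014 and 0.045 m and velocity of joint scale_hook between -0.01 and 0.01 m/s and angle between red_basket_handle's own z axis and vertical below 0.175 rad and linear speed of red_basket below 0.03 m/s and distance of green_basket_handle from where it was at the start of the episode below 0.04 m); the robot touches nothing.
It fails at once if the load is dropped on the hooks (they go down faster than 0.2 m/s) (velocity of joint scale_hook above 0.2 m/s).
It fails at once if the green basket is disturbed (moved more than 40 mm) (distance of green_basket_handle from where it was at the start of the episode above 0.04 m).
It also fails if it takes over 64 s, if anything falls off the work surface, if the arm or the gripper's body presses on something with over 40 N, if the wrist force passes 120 N, or if a joint passes its speed limit or range.

## Working session

There is one attempt and no reset: what is moved stays moved. The work goes in short steps, Python scripts to look and compute and a tool call to move; the robot and the scene stay as the last step left them, time stands still between calls to the robot, and variables do not carry over. Pictures are saved under pics/ and viewed, at most 10 in all, crops included, and the job is handed in when it is done.

Besides the shell and the picture viewer there is one more tool, called as a command line: name --argument value ..., lists and objects as JSON in quotes. drive_tool: Moves the arm, as the interface text tells. Its arguments: {"type":"object","properties":{"deltas":{"type":"array","items":{"type":"object","properties":{"dx":{"type":"number"},"dy":{"type":"number"},"dz":{"type":"number"},"ax":{"type":"number"},"ay":{"type":"number"},"az":{"type":"number"}}}},"fingers":{"type":"number"}},"required":["deltas"]}

```bash
mkdir -p pics; cat > h.py <<'E'
import numpy as np, cv2
from rig import get_state, viewer, ctrl
def grab(n):
    f=viewer.grab_frame(n)
    R=cv2.Rodrigues(np.array(f["rvec"],float))[0]; t=np.array(f["tvec"],float).ravel()
    d=f["depth"]; h,w=d.shape
    uv=np.stack(np.meshgrid(np.arange(w),np.arange(h)),-1).reshape(-1,1,2).astype(float)
    n_=cv2.undistortPoints(uv,np.array(f["mtx"],float),np.array(f["distortion"],float)).reshape(h,w,2)
    P=np.dstack([n_*d[...,None],d])
    W=(P-t)@R
    W[d==0]=np.nan
    return f["color"],W
def save(c,n): cv2.imwrite("pics/"+n,c[...,::-1])
E
python3 - <<'E'
from h import *
a,W=grab("scene");save(a,"s0.png");np.save("Ws.npy",W)
b,W=grab("top");save(b,"t0.png");np.save("Wt.npy",W)
s=get_state();print(s["tcp_pos"],s["tcp_rot"],s["time_s"])
E
```

```text
[0.1358418  0.55821628 0.20472183] [[-9.71620613e-01  2.36543990e-01 -5.69810724e-04]
 [ 2.36544587e-01  9.71619523e-01 -1.46978541e-03]
 [ 2.05970318e-04 -1.56285944e-03 -9.99998758e-01]] 0.1
```

View pics/s0.png

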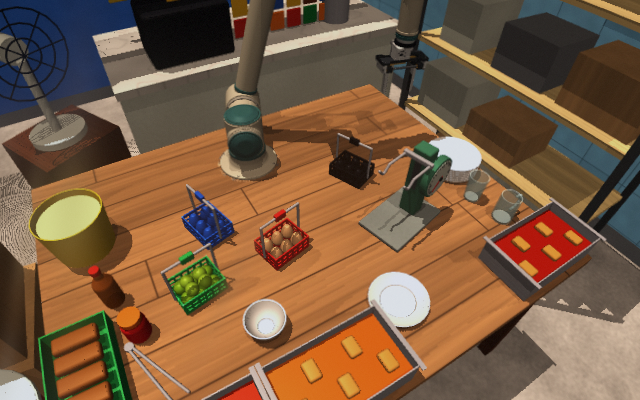

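View pics/t0.png

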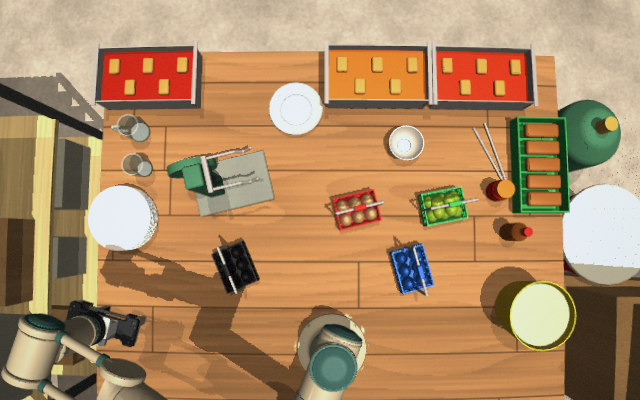

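Candidates for the red handle grip: the red basket of eggs (scene 280,215; top 358,208), the black basket (scene 352,142; top 235,265), the blue basket (scene 200,196; top 410,268) and the green basket of limes (scene 192,256; top 447,203). I choose the red one with eggs. The scale is at scene (420,180), top (225,175).

```bash
python3 - <<'E'
from h import *
for n,w,win in (("s0.png","Ws.npy",(150,320,160,300)),("t0.png","Wt.npy",(320,480,170,240))):
    c=cv2.imread("pics/"+n).astype(int);W=np.load(w);B,G,R=c[...,0],c[...,1],c[...,2]
    m=np.zeros(B.shape,bool);m[win[2]:win[3],win[0]:win[1]]=1
    for nm,k in (("red",(R>130)&(G<70)),("green",(G>90)&(R<80)),("gray bar",(abs(R-G)<25)&(abs(G-B)<25))):
        q=m&k&(W[...,2]>.125)&(W[...,2]<.2); p=W[q]
        for x0,x1 in (((150,240),(240,320)) if n[0]=="s" else ((320,400),(400,480))):
            qq=q.copy();qq[:,:x0]=0;qq[:,x1:]=0;p=W[qq]
            if len(p)>3:
                cc=p[:,:2]-p[:,:2].mean(0);v=np.linalg.svd(cc,full_matrices=False)[2][0]
                print(n,nm,x0,len(p),np.median(p,0).round(4),p.min(0).round(3),p.max(0).round(3),"dir",np.degrees(np.arctan2(v[1],v[0])).round(1))
# scale
W=np.load("Wt.npy");p=W[120:230,160:290].reshape(-1,3);p=p[p[:,2]>.2]
uv=np.argwhere(np.nan_to_num(W[120:230,160:290,2])>.2)
print(len(p)); 
for a,b in list(zip(uv+[120,160],p.round(3)))[::7]:print(a[::-1],b,end=";")
a=cv2.imread("pics/s0.png")[110:260,330:480];b=cv2.imread("pics/s0.png")[160:310,180:330]
t=cv2.imread("pics/t0.png")[130:230,160:290]
cv2.imwrite("pics/c0.png",np.vstack([np.hstack([cv2.resize(a,(390,300)),cv2.resize(b,(390,300))]),np.hstack([cv2.resize(t,(390,300)),np.zeros((300,390,3),np.uint8)])]))
E
```

```text
s0.png red 240 48 [ 0.4306 -0.0743  0.1617] [ 0.421 -0.091  0.143] [ 0.44  -0.057  0.165] dir -77.2
s0.png green 150 56 [ 0.4426 -0.3426  0.1608] [ 0.435 -0.36   0.158] [ 0.449 -0.325  0.165] dir -78.8
s0.png gray bar 150 230 [ 0.4317 -0.28    0.1528] [ 0.185 -0.411  0.125] [ 0.459 -0.222  0.161] dir -30.8
s0.png gray bar 240 84 [ 0.426  -0.0498  0.1528] [ 0.414 -0.141  0.125] [ 0.45  -0.007  0.157] dir -76.1
t0.png red 320 56 [ 0.4291 -0.0756  0.1609] [ 0.421 -0.09   0.155] [ 0.438 -0.059  0.165] dir 104.9
t0.png green 400 22 [ 0.4397 -0.3424  0.1602] [ 0.432 -0.36   0.156] [ 0.447 -0.326  0.166] dir 98.8
t0.png gray bar 320 85 [ 0.4326 -0.0989  0.1548] [ 0.41  -0.142  0.148] [ 0.447 -0.006  0.16 ] dir 103.6
t0.png gray bar 400 80 [ 0.4358 -0.3242  0.1534] [ 0.424 -0.411  0.126] [ 0.456 -0.274  0.158] dir 101.3
1416
[250 146] [0.584 0.219 0.247];[248 148] [0.578 0.224 0.247];[247 149] [0.576 0.227 0.245];[236 150] [0.574 0.257 0.243];[243 150] [0.575 0.239 0.237];[230 151] [0.569 0.27  0.253];[237 151] [0.572 0.254 0.241];[244 151] [0.574 0.238 0.226];[228 152] [0.567 0.275 0.254];[
[... 5119 characters left out ...]
82 0.249];[232 186] [0.478 0.264 0.248];[192 187] [0.473 0.363 0.269];[199 187] [0.474 0.348 0.258];[206 187] [0.477 0.337 0.231];[216 187] [0.476 0.307 0.247];[223 187] [0.475 0.286 0.256];[187 188] [0.471 0.376 0.269];[194 188] [0.471 0.36  0.264];[201 188] [0.474 0.35  0.233];[208 188] [0.472 0.326 0.254];[215 188] [0.473 0.309 0.249];[222 188] [0.473 0.291 0.244];[191 189] [0.468 0.367 0.265];[198 189] [0.472 0.358 0.233];[206 189] [0.475 0.345 0.202];[213 189] [0.47  0.314 0.248];[220 189] [0.47  0.296 0.246];[195 190] [0.469 0.367 0.23 ];[202 190] [0.472 0.355 0.204];[213 190] [0.467 0.314 0.25 ];[197 191] [0.469 0.368 0.206];[208 192] [0.462 0.325 0.256];[210 193] [0.46  0.322 0.245];
```

View pics/c0.png

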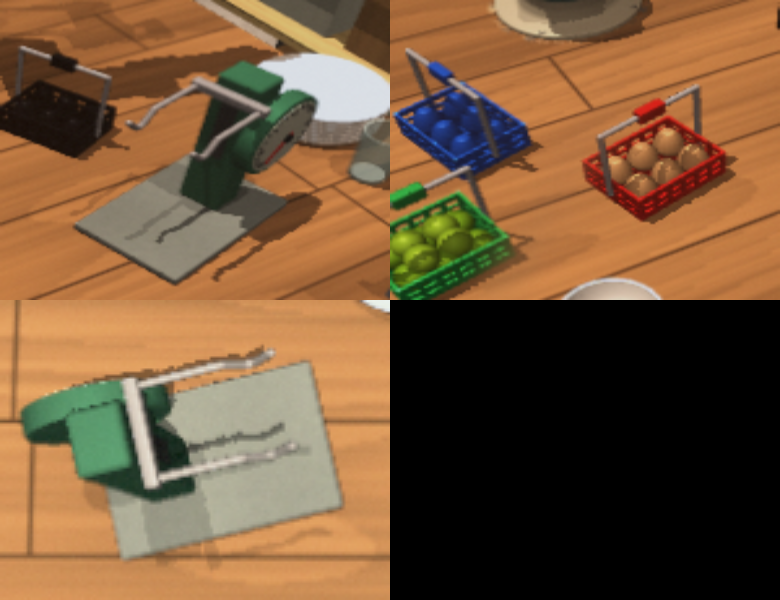

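The crop confirms the red grip and bar over the red basket of eggs. The scale's prongs point to world -y, with tips near top (256,179) and (250,146). Next I fit the prongs.

```bash
python3 - <<'E'
from h import *
def fit(p):
    c=p.mean(0);v=np.linalg.svd(p-c,full_matrices=False)[2][0];v*=np.sign(v[1]);return c,v
for w in("Ws.npy","Wt.npy"):
    W=np.load(w).reshape(-1,3)
    p=W[(W[:,2]>.215)&(W[:,2]<.262)&(W[:,1]>.185)&(W[:,1]<.29)&(W[:,0]>.44)&(W[:,0]<.62)]
    mid=.535-(p[:,1]-.22)*.26
    for nm,q in (("lo",p[p[:,0]<mid]),("hi",p[p[:,0]>=mid])):
        c,v=fit(q[:,:2]);print(w,nm,len(q),"yaw",np.degrees(np.arctan2(v[1],v[0])).round(1),"x at y=.24",(c[0]+v[0]/v[1]*(.24-c[1])).round(4))
        u=np.array([np.cos(np.radians(105.5)),np.sin(np.radians(105.5))]);s=q[:,:2]@u
        for a in np.arange(s.min(),s.max(),.006):
            k=(s>=a)&(s<a+.006)
            if k.any():print("  s",(a+.003).round(3),"z",q[k,2].min().round(3),q[k,2].max().round(3),"xy",q[k,:2].mean(0).round(3))
E
```

```text
Ws.npy lo 86 yaw 103.9 x at y=.24 0.4917
  s 0.06 z 0.243 0.253 xy [0.501 0.201]
  s 0.066 z 0.241 0.251 xy [0.5   0.206]
  s 0.072 z 0.232 0.24 xy [0.5   0.213]
  s 0.078 z 0.232 0.234 xy [0.498 0.219]
  s 0.084 z 0.228 0.233 xy [0.496 0.225]
  s 0.09 z 0.231 0.241 xy [0.493 0.23 ]
  s 0.096 z 0.234 0.249 xy [0.492 0.236]
  s 0.102 z 0.243 0.251 xy [0.49  0.242]
  s 0.108 z 0.248 0.254 xy [0.491 0.247]
  s 0.114 z 0.249 0.254 xy [0.488 0.255]
  s 0.12 z 0.248 0.254 xy [0.487 0.26 ]
  s 0.126 z 0.247 0.254 xy [0.485 0.267]
  s 0.132 z 0.251 0.254 xy [0.484 0.272]
  s 0.138 z 0.251 0.254 xy [0.482 0.278]
  s 0.144 z 0.247 0.255 xy [0.482 0.283]
  s 0.15 z 0.249 0.252 xy [0.479 0.29 ]
Ws.npy hi 71 yaw 106.1 x at y=.24 0.5781
  s 0.059 z 0.246 0.252 xy [0.582 0.221]
  s 0.065 z 0.236 0.246 xy [0.583 0.228]
  s 0.071 z 0.228 0.24 xy [0.582 0.234]
  s 0.077 z 0.228 0.233 xy [0.577 0.242]
  s 0.083 z 0.229 0.234 xy [0.576 0.245]
  s 0.089 z 0.231 0.243 xy [0.575 0.251]
  s 0.095 z 0.234 0.248 xy [0.574 0.257]
  s 0.101 z 0.248 0.252 xy [0.571 0.263]
  s 0.107 z 0.248 0.254 xy [0.569 0.268]
[... 724 characters left out ...]
.478 0.275]
  s 0.143 z 0.249 0.253 xy [0.478 0.281]
  s 0.149 z 0.248 0.256 xy [0.476 0.286]
  s 0.155 z 0.253 0.253 xy [0.475 0.289]
Wt.npy hi 92 yaw 103.4 x at y=.24 0.574
  s 0.056 z 0.247 0.254 xy [0.579 0.218]
  s 0.062 z 0.24 0.248 xy [0.577 0.225]
  s 0.068 z 0.234 0.24 xy [0.576 0.23 ]
  s 0.074 z 0.226 0.237 xy [0.575 0.237]
  s 0.08 z 0.228 0.236 xy [0.573 0.243]
  s 0.086 z 0.235 0.247 xy [0.572 0.249]
  s 0.092 z 0.241 0.25 xy [0.571 0.254]
  s 0.098 z 0.243 0.253 xy [0.57 0.26]
  s 0.104 z 0.248 0.254 xy [0.567 0.266]
  s 0.11 z 0.249 0.253 xy [0.567 0.271]
  s 0.116 z 0.249 0.254 xy [0.564 0.277]
  s 0.122 z 0.251 0.255 xy [0.564 0.283]
  s 0.128 z 0.248 0.253 xy [0.562 0.288]
```

drive_tool --deltas '[{"dx": 0,"dy": 0,"dz": -3},{"dx": 0,"dy": 0,"dz": -6}]' --fingers 1

```text
schema error: expected keys dx, dy, dz, ax, ay, az
```

drive_tool --deltas '[{"dx": -2,"dy": -2.5,"dz": -1,"ax": 0,"ay": 0,"az": 0.05},{"dx": -4,"dy": -5,"dz": -2,"ax": 0,"ay": 0,"az": 0.1},{"dx": -6,"dy": -7.5,"dz": -3,"ax": 0,"ay": 0,"az": 0.16},{"dx": -8,"dy": -10,"dz": -4,"ax": 0,"ay": 0,"az": 0.22},{"dx": -10,"dy": -12.5,"dz": -5,"ax": 0,"ay": 0,"az": 0.28},{"dx": -12,"dy": -15,"dz": -5.5,"ax": 0,"ay": 0,"az": 0.34},{"dx": -14,"dy": -17.5,"dz": -5.5,"ax": 0,"ay": 0,"az": 0.4},{"dx": -16,"dy": -20,"dz": -5.5,"ax": 0,"ay": 0,"az": 0.46},{"dx": -18,"dy": -22.5,"dz": -5.5,"ax": 0,"ay": 0,"az": 0.5},{"dx": -20,"dy": -25,"dz": -5.5,"ax": 0,"ay": 0,"az": 0.54}]' --fingers 1

```text
time_s: 0.93
tcp_pos: [0.2712, 0.2669, 0.2603]
tcp_rot: [[-0.711, 0.703, -0.0], [0.703, 0.711, -0.0], [-0.0, -0.0, -1.0]]
ft_force: [1.6, -0.1, 0.2]
width: 0.0939
gripper_force: 0.0
```

drive_tool --deltas '[{"dx": -3.8,"dy": -1.4,"dz": 0,"ax": 0,"ay": 0,"az": 0.06},{"dx": -7.6,"dy": -2.8,"dz": 0,"ax": 0,"ay": 0,"az": 0.12},{"dx": -11.4,"dy": -4.2,"dz": 0,"ax": 0,"ay": 0,"az": 0.18},{"dx": -15.2,"dy": -5.6,"dz": 0,"ax": 0,"ay": 0,"az": 0.25},{"dx": -19,"dy": -7,"dz": 0,"ax": 0,"ay": 0,"az": 0.32},{"dx": -23,"dy": -8.5,"dz": 0,"ax": 0,"ay": 0,"az": 0.39},{"dx": -27,"dy": -10,"dz": 0,"ax": 0,"ay": 0,"az": 0.45},{"dx": -31,"dy": -11.5,"dz": 0,"ax": 0,"ay": 0,"az": 0.5},{"dx": -34,"dy": -12.7,"dz": 0,"ax": 0,"ay": 0,"az": 0.55},{"dx": -35.4,"dy": -13.2,"dz": 0,"ax": 0,"ay": 0,"az": 0.55}]'

```text
time_s: 1.77
tcp_pos: [0.4319, -0.0784, 0.2599]
tcp_rot: [[-0.234, 0.972, 0.0], [0.972, 0.234, -0.002], [-0.002, -0.0, -1.0]]
ft_force: [-0.0, 1.0, 0.3]
width: 0.0942
gripper_force: 0.0
```

drive_tool --deltas '[{"dx": 0,"dy": 0,"dz": 1.5,"ax": 0,"ay": 0,"az": 0},{"dx": 0,"dy": 0,"dz": 3,"ax": 0,"ay": 0,"az": 0},{"dx": 0,"dy": 0,"dz": 4.5,"ax": 0,"ay": 0,"az": 0},{"dx": 0,"dy": 0,"dz": 6,"ax": 0,"ay": 0,"az": 0},{"dx": 0,"dy": 0,"dz": 7.5,"ax": 0,"ay": 0,"az": 0},{"dx": 0,"dy": 0,"dz": 9,"ax": 0,"ay": 0,"az": 0},{"dx": 0,"dy": 0,"dz": 10.5,"ax": 0,"ay": 0,"az": 0},{"dx": 0,"dy": 0,"dz": 11.5,"ax": 0,"ay": 0,"az": 0},{"dx": 0,"dy": 0,"dz": 12.2,"ax": 0,"ay": 0,"az": 0},{"dx": 0,"dy": 0,"dz": 12.2,"ax": 0,"ay": 0,"az": 0}]'

```text
time_s: 2.6
tcp_pos: [0.4292, -0.0737, 0.137]
tcp_rot: [[-0.24, 0.971, -0.003], [0.971, 0.24, 0.001], [0.002, -0.003, -1.0]]
ft_force: [-0.1, -0.3, -0.7]
width: 0.0941
gripper_force: 0.0
```

```bash
python3 - <<'E'
from h import *
c,W=grab("scene");save(cv2.resize(c[150:290,190:360],None,fx=3,fy=3),"g1.png")
print(get_state()["tcp_pos"])
E
```

```text
[ 0.42989699 -0.0739387   0.13787527]
```

View pics/g1.png

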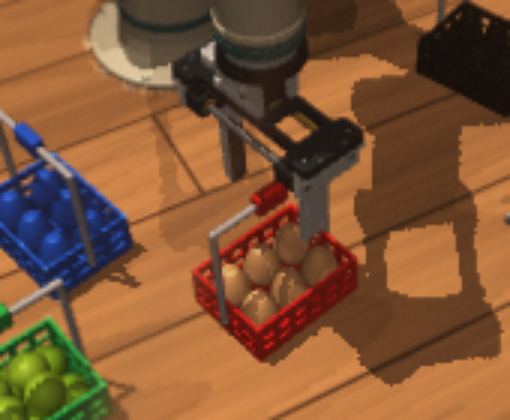

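The fingers straddle the red grip (crop pixel ~268,198), so I close.

drive_tool --deltas '[{"dx": 0,"dy": 0,"dz": 0,"ax": 0,"ay": 0,"az": 0},{"dx": 0,"dy": 0,"dz": 0,"ax": 0,"ay": 0,"az": 0},{"dx": 0,"dy": 0,"dz": 0,"ax": 0,"ay": 0,"az": 0},{"dx": 0,"dy": 0,"dz": 0,"ax": 0,"ay": 0,"az": 0},{"dx": 0,"dy": 0,"dz": 0,"ax": 0,"ay": 0,"az": 0},{"dx": 0,"dy": 0,"dz": 0,"ax": 0,"ay": 0,"az": 0},{"dx": 0,"dy": 0,"dz": 0,"ax": 0,"ay": 0,"az": 0},{"dx": 0,"dy": 0,"dz": 0,"ax": 0,"ay": 0,"az": 0},{"dx": 0,"dy": 0,"dz": 0,"ax": 0,"ay": 0,"az": 0},{"dx": 0,"dy": 0,"dz": 0,"ax": 0,"ay": 0,"az": 0}]' --fingers 0

```text
time_s: 3.48
tcp_pos: [0.4304, -0.0741, 0.1384]
tcp_rot: [[-0.24, 0.971, -0.0], [0.971, 0.24, 0.0], [0.0, -0.0, -1.0]]
ft_force: [0.9, 0.2, 0.3]
width: 0.0307
gripper_force: 0.0
```

drive_tool --deltas '[{"dx": 0,"dy": 0,"dz": 0,"ax": 0,"ay": 0,"az": 0},{"dx": 0,"dy": 0,"dz": 0,"ax": 0,"ay": 0,"az": 0},{"dx": 0,"dy": 0,"dz": 0,"ax": 0,"ay": 0,"az": 0},{"dx": 0,"dy": 0,"dz": 0,"ax": 0,"ay": 0,"az": 0},{"dx": 0,"dy": 0,"dz": 0,"ax": 0,"ay": 0,"az": 0},{"dx": 0,"dy": 0,"dz": 0,"ax": 0,"ay": 0,"az": 0}]'

```text
time_s: 3.98
tcp_pos: [0.4298, -0.0739, 0.1381]
tcp_rot: [[-0.24, 0.971, -0.001], [0.971, 0.24, 0.0], [0.001, -0.001, -1.0]]
ft_force: [-2.4, -0.3, -2.1]
width: 0.0137
gripper_force: 30.0
```

drive_tool --deltas '[{"dx": 0,"dy": 0,"dz": -0.5,"ax": 0,"ay": 0,"az": 0},{"dx": 0,"dy": 0,"dz": -1.5,"ax": 0,"ay": 0,"az": 0},{"dx": 0,"dy": 0,"dz": -3,"ax": 0,"ay": 0,"az": 0},{"dx": 0,"dy": 0,"dz": -5,"ax": 0,"ay": 0,"az": 0},{"dx": 0,"dy": 0,"dz": -7,"ax": 0,"ay": 0,"az": 0},{"dx": 0,"dy": 0,"dz": -9,"ax": 0,"ay": 0,"az": 0},{"dx": 0,"dy": 0,"dz": -11,"ax": 0,"ay": 0,"az": 0},{"dx": 0,"dy": 0,"dz": -12.5,"ax": 0,"ay": 0,"az": 0},{"dx": 0,"dy": 0,"dz": -13.5,"ax": 0,"ay": 0,"az": 0},{"dx": 0,"dy": 0,"dz": -14,"ax": 0,"ay": 0,"az": 0}]'

```text
time_s: 4.82
tcp_pos: [0.4311, -0.0741, 0.2795]
tcp_rot: [[-0.24, 0.971, 0.002], [0.971, 0.24, -0.0], [-0.001, 0.002, -1.0]]
ft_force: [0.7, -1.3, -6.0]
width: 0.014
gripper_force: 30.0
```

drive_tool --deltas '[{"dx": 0.3,"dy": 0.3,"dz": 0,"ax": 0,"ay": 0,"az": -0.03},{"dx": 1,"dy": 1,"dz": 0,"ax": 0,"ay": 0,"az": -0.09},{"dx": 1.8,"dy": 1.8,"dz": 0,"ax": 0,"ay": 0,"az": -0.17},{"dx": 2.7,"dy": 2.7,"dz": 0,"ax": 0,"ay": 0,"az": -0.26},{"dx": 3.6,"dy": 3.6,"dz": 0,"ax": 0,"ay": 0,"az": -0.35},{"dx": 4.5,"dy": 4.5,"dz": 0,"ax": 0,"ay": 0,"az": -0.44},{"dx": 5.4,"dy": 5.4,"dz": 0,"ax": 0,"ay": 0,"az": -0.53},{"dx": 6.3,"dy": 6.3,"dz": 0,"ax": 0,"ay": 0,"az": -0.62},{"dx": 7.2,"dy": 7.2,"dz": 0,"ax": 0,"ay": 0,"az": -0.71},{"dx": 8,"dy": 8,"dz": 0,"ax": 0,"ay": 0,"az": -0.8}]'

```text
time_s: 5.65
tcp_pos: [0.4887, 0.024, 0.2767]
tcp_rot: [[-0.866, 0.499, -0.003], [0.499, 0.866, 0.001], [0.003, -0.001, -1.0]]
ft_force: [-0.4, -0.7, -6.3]
width: 0.0135
gripper_force: 30.0
```

drive_tool --deltas '[{"dx": 0,"dy": 1.5,"dz": 0,"ax": 0,"ay": 0,"az": -0.09},{"dx": 0,"dy": 3,"dz": 0,"ax": 0,"ay": 0,"az": -0.18},{"dx": -0.1,"dy": 4.5,"dz": 0,"ax": 0,"ay": 0,"az": -0.27},{"dx": -0.1,"dy": 6,"dz": 0,"ax": 0,"ay": 0,"az": -0.36},{"dx": -0.2,"dy": 7.5,"dz": 0,"ax": 0,"ay": 0,"az": -0.45},{"dx": -0.2,"dy": 9,"dz": 0,"ax": 0,"ay": 0,"az": -0.54},{"dx": -0.3,"dy": 10.5,"dz": 0,"ax": 0,"ay": 0,"az": -0.62},{"dx": -0.3,"dy": 12,"dz": 0,"ax": 0,"ay": 0,"az": -0.69},{"dx": -0.4,"dy": 12.8,"dz": 0,"ax": 0,"ay": 0,"az": -0.74},{"dx": -0.4,"dy": 13.1,"dz": 0,"ax": 0,"ay": 0,"az": -0.767}]'

```text
time_s: 6.48
tcp_pos: [0.5588, 0.1354, 0.2763]
tcp_rot: [[-0.971, -0.24, -0.003], [-0.24, 0.971, 0.001], [0.002, 0.001, -1.0]]
ft_force: [0.1, 0.0, -6.0]
width: 0.0138
gripper_force: 30.0
```

drive_tool --deltas '[{"dx": 0,"dy": 0,"dz": 0,"ax": 0,"ay": 0,"az": 0},{"dx": 0,"dy": 0,"dz": 0,"ax": 0,"ay": 0,"az": 0},{"dx": 0,"dy": 0,"dz": 0,"ax": 0,"ay": 0,"az": 0},{"dx": 0,"dy": 0,"dz": 0,"ax": 0,"ay": 0,"az": 0},{"dx": 0,"dy": 0,"dz": 0,"ax": 0,"ay": 0,"az": 0},{"dx": 0,"dy": 0,"dz": 0,"ax": 0,"ay": 0,"az": 0}]'

```text
time_s: 6.98
tcp_pos: [0.5583, 0.1334, 0.2787]
tcp_rot: [[-0.972, -0.235, 0.0], [-0.235, 0.972, 0.0], [-0.0, -0.0, -1.0]]
ft_force: [0.4, 0.3, -7.1]
width: 0.0136
gripper_force: 30.0
```

```bash
python3 - <<'E'
from h import *
c,W=grab("scene");t,Wt=grab("top")
s=get_state();print(s["tcp_pos"],s["tcp_rot"][:,1],s["ft_force"])
np.savez("w2.npz",W=W,Wt=Wt,c=c,t=t)
a=cv2.resize(c[90:270,310:490],(540,540));save(a,"a1.png")
# bar: points with z .255-.30 near
for n,col,w in(("s",c,W),("t",t,Wt)):
    C=col.astype(int)
    m=(w[...,2]>.27)&(w[...,2]<.306)&(np.hypot(w[...,0]-.558,w[...,1]-.134)<.09)
    g=m&(C.max(-1)-C.min(-1)<30); r=m&(C[...,0]>120)&(C[...,1]<70)
    for k in(g,r):
        p=w[k]
        if len(p)>3:print(n,len(p),np.median(p,0).round(4),p.min(0).round(3),p.max(0).round(3))
    u=np.array([-.237,.9715]);v=np.array([.9715,.237]);d=w[...,:2]-[.558,.134]
    a=d@v;b=d@u
    for sg in(-1,1):
        k=m&(a*sg>.03)&(a*sg<.067)
        p=w[k];print(n,sg,len(p),"along-u med",np.median(b[k]).round(4),"z max",np.sort(p[:,2])[-3:].round(4) if len(p) else 0,"a range",(a[k].min().round(3),a[k].max().round(3)) if len(p) else 0)
E
```

```text
[0.55842039 0.13357138 0.27868107] [-2.35523211e-01  9.71868724e-01  6.80561355e-06] [ 0.48891676 -0.51379795 -5.35333147]
s 158 [0.5718 0.138  0.2934] [0.492 0.115 0.27 ] [0.632 0.154 0.306]
s 12 [0.5751 0.1373 0.3021] [0.57  0.134 0.283] [0.578 0.143 0.304]
s -1 27 along-u med -0.001 z max [0.2933 0.2944 0.2945] a range (np.float64(-0.066), np.float64(-0.033))
s 1 45 along-u med -0.0009 z max [0.2971 0.2979 0.2981] a range (np.float64(0.031), np.float64(0.067))
t 41 [0.5128 0.1223 0.2953] [0.491 0.114 0.274] [0.541 0.13  0.299]
t 9 [0.5448 0.132  0.3008] [0.495 0.114 0.278] [0.548 0.139 0.303]
t -1 48 along-u med -0.0015 z max [0.2974 0.2981 0.2988] a range (np.float64(-0.066), np.float64(-0.03))
t 1 0 along-u med nan z max 0 a range 0
  return _methods._mean(a, axis=axis, dtype=dtype,
  ret = ret.dtype.type(ret / rcount)
```

View pics/a1.png

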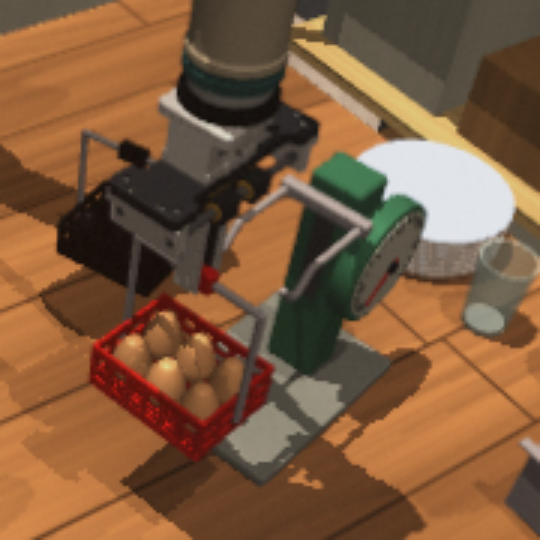

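drive_tool --deltas '[{"dx": 0,"dy": 0.6,"dz": 0,"ax": 0,"ay": 0,"az": 0},{"dx": 0.1,"dy": 1.6,"dz": 0,"ax": 0,"ay": 0,"az": 0},{"dx": 0.2,"dy": 2.8,"dz": 0,"ax": 0,"ay": 0,"az": 0},{"dx": 0.2,"dy": 4,"dz": 0,"ax": 0,"ay": 0,"az": 0},{"dx": 0.2,"dy": 5.3,"dz": 0,"ax": 0,"ay": 0,"az": 0},{"dx": 0.2,"dy": 6.6,"dz": 0,"ax": 0,"ay": 0,"az": 0},{"dx": 0.2,"dy": 7.9,"dz": 0,"ax": 0,"ay": 0,"az": 0},{"dx": 0.2,"dy": 9,"dz": 0,"ax": 0,"ay": 0,"az": 0},{"dx": 0.2,"dy": 9.8,"dz": 0,"ax": 0,"ay": 0,"az": 0},{"dx": 0.2,"dy": 10.1,"dz": 0,"ax": 0,"ay": 0,"az": 0}]'

```text
time_s: 7.92
tcp_pos: [0.5322, 0.2333, 0.2784]
tcp_rot: [[-0.971, -0.238, -0.0], [-0.238, 0.971, 0.001], [0.0, 0.001, -1.0]]
ft_force: [0.4, -0.7, -6.1]
width: 0.0138
gripper_force: 30.0
```

drive_tool --deltas '[{"dx": 0,"dy": 0,"dz": 0,"ax": 0,"ay": 0,"az": 0},{"dx": 0,"dy": 0,"dz": 0.5,"ax": 0,"ay": 0,"az": 0},{"dx": 0,"dy": 0,"dz": 1,"ax": 0,"ay": 0,"az": 0},{"dx": 0,"dy": 0,"dz": 1.5,"ax": 0,"ay": 0,"az": 0},{"dx": 0,"dy": 0,"dz": 2,"ax": 0,"ay": 0,"az": 0},{"dx": 0,"dy": 0,"dz": 2.4,"ax": 0,"ay": 0,"az": 0},{"dx": 0,"dy": 0,"dz": 2.7,"ax": 0,"ay": 0,"az": 0},{"dx": 0,"dy": 0,"dz": 3,"ax": 0,"ay": 0,"az": 0},{"dx": 0,"dy": 0,"dz": 3,"ax": 0,"ay": 0,"az": 0},{"dx": 0,"dy": 0,"dz": 3,"ax": 0,"ay": 0,"az": 0}]'

```text
time_s: 8.75
tcp_pos: [0.5327, 0.2314, 0.2484]
tcp_rot: [[-0.972, -0.236, -0.0], [-0.236, 0.972, 0.0], [0.0, 0.0, -1.0]]
ft_force: [0.5, -0.4, -5.1]
width: 0.0136
gripper_force: 30.0
```

```bash
python3 - <<'E'
from h import *
c,W=grab("scene");t,Wt=grab("top")
s=get_state();print(s["tcp_pos"],s["ft_force"],s["torque"])
a=cv2.resize(c[90:250,330:490],(600,600));save(a,"a2.png")
u=np.array([-.237,.9715]);v=np.array([.9715,.237])
for n,w in(("s",W),("t",Wt)):
    d=w[...,:2]-[.5345,.231];a=d@v;b=d@u;z=w[...,2]
    for lo,hi in((-.066,-.05),(-.046,-.036),(.036,.046),(.05,.066)):
        for z0,z1 in((.22,.243),(.243,.256),(.256,.275)):
            k=(a>lo)&(a<hi)&(z>z0)&(z<z1)&(abs(b)<.05)
            if k.any():print(n,lo,z0,k.sum(),"b",np.quantile(b[k],[.05,.5,.95]).round(4),"z",z[k].max().round(3))
E
```

```text
[0.53292022 0.23155473 0.24874048] [-0.22783066  0.42611837 -5.75360775] [ 0.08423937  0.00782723 -0.00013703]
s -0.066 0.22 14 b [-0.0012  0.0009  0.0034] z 0.24
s -0.066 0.243 11 b [-0.0019  0.0004  0.0036] z 0.256
s -0.066 0.256 17 b [-0.0023  0.0006  0.0054] z 0.268
s -0.046 0.22 28 b [-0.0147  0.0066  0.0148] z 0.243
s -0.046 0.243 13 b [-0.0228 -0.0198  0.0238] z 0.255
s -0.046 0.256 9 b [-0.0017  0.001   0.0035] z 0.267
s 0.036 0.22 22 b [-0.0114  0.0083  0.0153] z 0.243
s 0.036 0.243 34 b [-0.0212  0.0326  0.0491] z 0.253
s 0.036 0.256 11 b [-0.0017  0.0014  0.0048] z 0.267
s 0.05 0.22 1 b [0.0018 0.0018 0.0018] z 0.223
s 0.05 0.243 2 b [-0.0043 -0.0031 -0.0019] z 0.253
s 0.05 0.256 17 b [-0.002   0.0002  0.0026] z 0.267
t -0.046 0.22 3 b [-0.0135 -0.0129 -0.011 ] z 0.242
t -0.046 0.243 42 b [-0.0231  0.0279  0.047 ] z 0.255
```

View pics/a2.png

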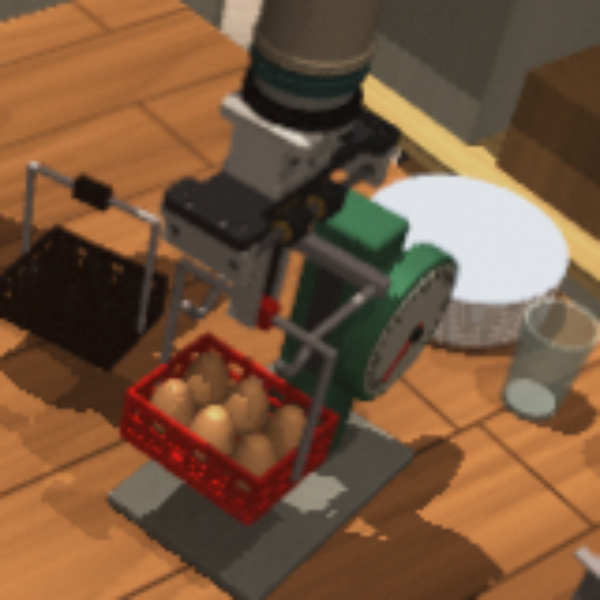

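drive_tool --deltas '[{"dx": 0,"dy": 0,"dz": 0.4,"ax": 0,"ay": 0,"az": 0},{"dx": 0,"dy": 0,"dz": 0.8,"ax": 0,"ay": 0,"az": 0},{"dx": 0,"dy": 0,"dz": 1.2,"ax": 0,"ay": 0,"az": 0},{"dx": 0,"dy": 0,"dz": 1.6,"ax": 0,"ay": 0,"az": 0},{"dx": 0,"dy": 0,"dz": 2,"ax": 0,"ay": 0,"az": 0},{"dx": 0,"dy": 0,"dz": 2.3,"ax": 0,"ay": 0,"az": 0},{"dx": 0,"dy": 0,"dz": 2.6,"ax": 0,"ay": 0,"az": 0},{"dx": 0,"dy": 0,"dz": 2.9,"ax": 0,"ay": 0,"az": 0},{"dx": 0,"dy": 0,"dz": 3.2,"ax": 0,"ay": 0,"az": 0},{"dx": 0,"dy": 0,"dz": 3.5,"ax": 0,"ay": 0,"az": 0}]'

```text
time_s: 9.68
tcp_pos: [0.5327, 0.2315, 0.2135]
tcp_rot: [[-0.972, -0.236, 0.0], [-0.236, 0.972, 0.0], [-0.0, 0.0, -1.0]]
ft_force: [-0.3, -0.6, -3.5]
width: 0.0138
gripper_force: 30.0
```

drive_tool --deltas '[{"dx": 0,"dy": 0,"dz": 0.2,"ax": 0,"ay": 0,"az": 0},{"dx": 0,"dy": 0,"dz": 0.4,"ax": 0,"ay": 0,"az": 0},{"dx": 0,"dy": 0,"dz": 0.6,"ax": 0,"ay": 0,"az": 0},{"dx": 0,"dy": 0,"dz": 0.8,"ax": 0,"ay": 0,"az": 0},{"dx": 0,"dy": 0,"dz": 0.8,"ax": 0,"ay": 0,"az": 0},{"dx": 0,"dy": 0,"dz": 0.8,"ax": 0,"ay": 0,"az": 0},{"dx": 0,"dy": 0,"dz": 0.8,"ax": 0,"ay": 0,"az": 0},{"dx": 0,"dy": 0,"dz": 0.8,"ax": 0,"ay": 0,"az": 0},{"dx": 0,"dy": 0,"dz": 0.8,"ax": 0,"ay": 0,"az": 0},{"dx": 0,"dy": 0,"dz": 0.8,"ax": 0,"ay": 0,"az": 0}]'

```text
time_s: 10.52
tcp_pos: [0.5327, 0.2315, 0.2056]
tcp_rot: [[-0.972, -0.236, 0.0], [-0.236, 0.972, 0.0], [-0.0, 0.0, -1.0]]
ft_force: [-1.8, -0.2, -2.2]
width: 0.0133
gripper_force: 30.0
```

```bash
python3 - <<'E'
from h import *
for i in range(6):
    viewer.grab_frame("scene");s=get_state();print(s["tcp_pos"].round(4),s["ft_force"].round(2),s["torque"].round(3))
E
```

```text
[0.5327 0.2315 0.2055] [-1.68 -1.36 -1.79] [-0.036  0.302 -0.012]
[0.5327 0.2315 0.2055] [-0.85 -0.44 -2.57] [-0.059  0.326  0.037]
[0.5327 0.2315 0.2055] [-1.4  -0.81 -1.84] [-0.082  0.34   0.027]
[0.5327 0.2315 0.2055] [-1.57 -0.21 -1.59] [-0.082  0.311  0.023]
[0.5327 0.2315 0.2055] [-1.01  0.25 -2.47] [-0.043  0.272 -0.018]
[0.5327 0.2315 0.2055] [-1.02 -0.19 -1.58] [-0.086  0.311  0.013]
```

drive_tool --deltas '[{"dx": 0,"dy": 0,"dz": 0.2,"ax": 0,"ay": 0,"az": 0},{"dx": 0,"dy": 0,"dz": 0.4,"ax": 0,"ay": 0,"az": 0},{"dx": 0,"dy": 0,"dz": 0.6,"ax": 0,"ay": 0,"az": 0},{"dx": 0,"dy": 0,"dz": 0.8,"ax": 0,"ay": 0,"az": 0},{"dx": 0,"dy": 0,"dz": 0.9,"ax": 0,"ay": 0,"az": 0},{"dx": 0,"dy": 0,"dz": 0.9,"ax": 0,"ay": 0,"az": 0},{"dx": 0,"dy": 0,"dz": 0.9,"ax": 0,"ay": 0,"az": 0},{"dx": 0,"dy": 0,"dz": 0.9,"ax": 0,"ay": 0,"az": 0}]'

```text
time_s: 11.48
tcp_pos: [0.5329, 0.2315, 0.1966]
tcp_rot: [[-0.972, -0.236, 0.0], [-0.236, 0.972, 0.0], [-0.0, 0.0, -1.0]]
ft_force: [-0.5, -0.1, -0.9]
width: 0.0135
gripper_force: 30.0
```

```bash
python3 - <<'E'
from h import *
F=[]
for i in range(6):
    f=viewer.grab_frame("scene");s=get_state();F.append(np.r_[s["ft_force"],s["torque"]])
print(s["tcp_pos"].round(4),np.mean(F,0).round(3))
save(cv2.resize(f["color"][90:250,330:490],(600,600)),"a3.png")
E
```

```text
[0.5329 0.2315 0.1966] [-0.925 -0.4    0.079 -0.019  0.237 -0.011]
```

View pics/a3.png

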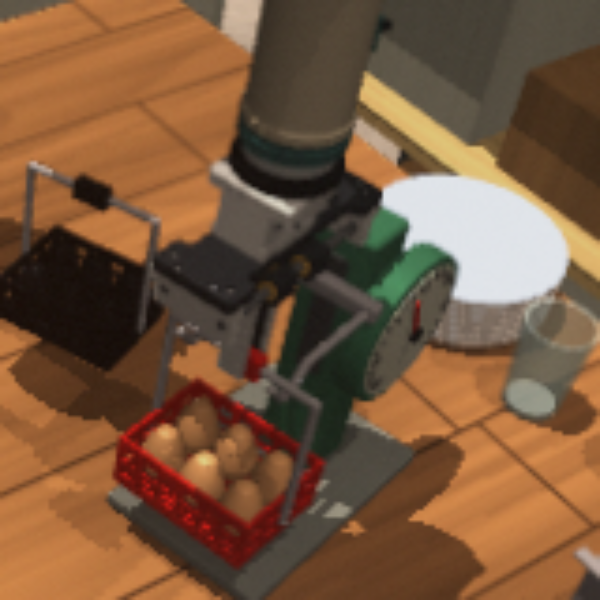

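drive_tool --deltas '[{"dx": 0,"dy": 0,"dz": 0,"ax": 0,"ay": 0,"az": 0},{"dx": 0,"dy": 0,"dz": 0,"ax": 0,"ay": 0,"az": 0},{"dx": 0,"dy": 0,"dz": 0,"ax": 0,"ay": 0,"az": 0},{"dx": 0,"dy": 0,"dz": 0,"ax": 0,"ay": 0,"az": 0},{"dx": 0,"dy": 0,"dz": 0,"ax": 0,"ay": 0,"az": 0},{"dx": 0,"dy": 0,"dz": 0,"ax": 0,"ay": 0,"az": 0},{"dx": 0,"dy": 0,"dz": 0,"ax": 0,"ay": 0,"az": 0},{"dx": 0,"dy": 0,"dz": 0,"ax": 0,"ay": 0,"az": 0},{"dx": 0,"dy": 0,"dz": 0,"ax": 0,"ay": 0,"az": 0},{"dx": 0,"dy": 0,"dz": 0,"ax": 0,"ay": 0,"az": 0}]' --fingers 0.5

```text
time_s: 12.62
tcp_pos: [0.5327, 0.2315, 0.1965]
tcp_rot: [[-0.972, -0.236, 0.0], [-0.236, 0.972, 0.0], [-0.0, 0.0, -1.0]]
ft_force: [0.3, -0.2, -0.1]
width: 0.047
gripper_force: 0.0
```

drive_tool --deltas '[{"dx": 0,"dy": 0,"dz": -0.5,"ax": 0,"ay": 0,"az": 0},{"dx": 0,"dy": 0,"dz": -1.5,"ax": 0,"ay": 0,"az": 0},{"dx": 0,"dy": 0,"dz": -2.5,"ax": 0,"ay": 0,"az": 0},{"dx": 0,"dy": 0,"dz": -4,"ax": 0,"ay": 0,"az": 0},{"dx": 0,"dy": 0,"dz": -5.5,"ax": 0,"ay": 0,"az": 0},{"dx": 0,"dy": 0,"dz": -7,"ax": 0,"ay": 0,"az": 0},{"dx": 0,"dy": 0,"dz": -8.5,"ax": 0,"ay": 0,"az": 0},{"dx": 0,"dy": 0,"dz": -10,"ax": 0,"ay": 0,"az": 0},{"dx": 0,"dy": -2,"dz": -12,"ax": 0,"ay": 0,"az": 0},{"dx": 0,"dy": -5,"dz": -13,"ax": 0,"ay": 0,"az": 0}]'

```text
time_s: 13.45
tcp_pos: [0.545, 0.1846, 0.3303]
tcp_rot: [[-0.971, -0.24, 0.005], [-0.24, 0.971, 0.003], [-0.005, 0.001, -1.0]]
ft_force: [0.9, 0.5, -0.4]
width: 0.0468
gripper_force: 0.0
```

drive_tool --deltas '[{"dx": 0,"dy": -3,"dz": 0,"ax": 0,"ay": 0,"az": 0},{"dx": 0,"dy": -6,"dz": 0,"ax": 0,"ay": 0,"az": 0},{"dx": 0,"dy": -9,"dz": 0,"ax": 0,"ay": 0,"az": 0},{"dx": 0,"dy": -12,"dz": 0,"ax": 0,"ay": 0,"az": 0},{"dx": 0,"dy": -14,"dz": 0,"ax": 0,"ay": 0,"az": 0},{"dx": 0,"dy": -15,"dz": 0,"ax": 0,"ay": 0,"az": 0},{"dx": 0,"dy": -15,"dz": 0,"ax": 0,"ay": 0,"az": 0},{"dx": 0,"dy": -15,"dz": 0,"ax": 0,"ay": 0,"az": 0},{"dx": 0,"dy": -15,"dz": 0,"ax": 0,"ay": 0,"az": 0},{"dx": 0,"dy": -15,"dz": 0,"ax": 0,"ay": 0,"az": 0}]'

```text
time_s: 14.28
tcp_pos: [0.5796, 0.0386, 0.3268]
tcp_rot: [[-0.971, -0.238, 0.0], [-0.238, 0.971, 0.001], [-0.0, 0.001, -1.0]]
ft_force: [-0.1, -0.4, -0.2]
width: 0.047
gripper_force: 0.0
```

drive_tool --deltas '[{"dx": 0,"dy": 0,"dz": 0,"ax": 0,"ay": 0,"az": 0},{"dx": 0,"dy": 0,"dz": 0,"ax": 0,"ay": 0,"az": 0},{"dx": 0,"dy": 0,"dz": 0,"ax": 0,"ay": 0,"az": 0},{"dx": 0,"dy": 0,"dz": 0,"ax": 0,"ay": 0,"az": 0},{"dx": 0,"dy": 0,"dz": 0,"ax": 0,"ay": 0,"az": 0},{"dx": 0,"dy": 0,"dz": 0,"ax": 0,"ay": 0,"az": 0},{"dx": 0,"dy": 0,"dz": 0,"ax": 0,"ay": 0,"az": 0},{"dx": 0,"dy": 0,"dz": 0,"ax": 0,"ay": 0,"az": 0},{"dx": 0,"dy": 0,"dz": 0,"ax": 0,"ay": 0,"az": 0},{"dx": 0,"dy": 0,"dz": 0,"ax": 0,"ay": 0,"az": 0}]'

```text
time_s: 15.12
tcp_pos: [0.5799, 0.0371, 0.3264]
tcp_rot: [[-0.972, -0.236, -0.0], [-0.236, 0.972, 0.0], [0.0, 0.0, -1.0]]
ft_force: [0.0, -0.6, 0.0]
width: 0.0471
gripper_force: 0.0
```

```bash
cat > m.py <<'E'
from h import *
c,W=grab("scene");save(cv2.resize(c[90:250,330:490],(600,600)),"a4.png")
print(get_state()["time_s"],get_state()["ft_force"].round(2))
u=np.array([-.237,.9715]);v=np.array([.9715,.237])
def meas(c,w):
    d=w[...,:2]-[.5345,.231];a=d@v;b=d@u;z=w[...,2];C=c.astype(int)
    r=(C[...,0]>120)&(C[...,1]<70)&(abs(b)<.06)&(abs(a)<.08)
    k=r&(z>.18)&(z<.26);print("grip",k.sum(),np.median(a[k]).round(4),np.median(b[k]).round(4),z[k].max().round(4))
    k=r&(z<.18)&(z>.03)
    A=np.c_[a[k],b[k],np.ones(k.sum())];print("basket a,b range",np.quantile(a[k],[.02,.98]).round(3),np.quantile(b[k],[.02,.98]).round(3),"z",np.quantile(z[k],[.02,.98]).round(3))
    for lo,hi in((-.066,-.05),(.05,.066)):
        k=(a>lo)&(a<hi)&(z>.195)&(z<.24)&(abs(b)<.02)
        if k.any():print("bar",k.sum(),np.median(b[k]).round(4),z[k].max().round(4))
    return k
meas(c,W)
import time
d0=c.astype(int)
for i in range(12): c,W=grab("scene")
meas(c,W);print("diff",np.abs(c.astype(int)-d0)[110:260,350:480].max(-1).__gt__(40).sum())
t,Wt=grab("top");print("green moved px:",(np.abs(t.astype(int)-cv2.imread("pics/t0.png")[...,::-1])[180:230,410:480].max(-1)>60).sum())
E
python3 m.py
```

```text
15.1667 [-0.18 -0.36  0.24]
grip 48 0.0039 -0.0006 0.2205
basket a,b range [-0.062  0.067] [-0.049  0.052] z [0.062 0.11 ]
bar 21 0.0003 0.213
bar 18 0.0001 0.2138
grip 48 0.0036 0.0001 0.2202
basket a,b range [-0.062  0.067] [-0.049  0.053] z [0.061 0.11 ]
bar 22 0.0002 0.2127
bar 19 0.0013 0.2132
diff 6
green moved px: 0
```

View pics/a4.png

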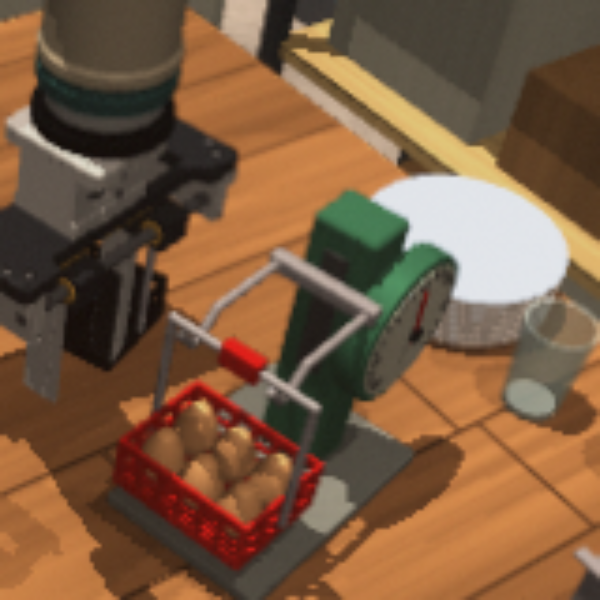

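The basket hangs level and still on both hooks (grip at crop 243,360), centred within about 4 mm. The bar has sunk about 26 mm, and the green basket has not moved.

```bash
python3 -c "
from rig import ctrl
print(ctrl.finish_job())"
```

```text
the job is handed in; nothing more can be done
None
```

The red basket of eggs now hangs level and still on both scale hooks, drawn down about 26 mm; the green basket did not move, and I handed the job in at about 16 s (no verdict was returned).

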